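# Open a child-resistant reagent bottle

### The job

Open the square amber bottle that stands in the bench holder: its white child-resistant cap only clicks round unless it is pressed down while it is turned anticlockwise. Press firmly but do not force it, keep the bottle down in its holder, then lift the cap off and set it down gently, open side down, inside the steel tray, leaving everything else where it is.

Things in the scene. Friction and masses are not known exactly. Their poses are not given: they have to be found in the camera images.
- cap_center (a point): Centre (on the axis, 17 mm above the skirt edge, 17 mm below the top) of the white ribbed child-resistant cap, 48 mm across, 34 mm high, 80 g, closed on the bottle at the start. z up; yaw turns with the outer shell. The shell rides on a spring (3.2 N per mm, bottoming at 3.9 mm, about 12 N); turned with less than about 10 N on it, it spins or clicks over hidden teeth, 30 degrees apart.
- bottle_neck (a point): Centre of the rim of the bottle's neck, 26 mm in diameter, under the cap, 118 mm above the bottle's underside; z up. Closed, the cap's centre is 4 mm below it.
- bottle: Square amber bottle, 62 x 62 mm, body 82 mm high and then a round shoulder and neck, 0.36 to 0.56 kg, loose in the holder's pocket, which keeps it from turning. Origin: centre of its underside; z up, x and y along the square.
- holder: Aluminium foot plate 104 x 104 x 10 mm, bolted down, with a grey square pocket 64 mm wide inside, walls up to 44 mm, floor 12 mm above the worktop. Origin: centre of the underside of the plate; z up. Behind it to the left (x over 0.57, y -0.1 to 0.3 m) stands an analyser 0.35 m high: go round its front.
- pad: Black rubber pad, 63 x 63 x 2 mm, on the floor of the holder's pocket, under the bottle; origin as the holder's.
- cap_shell: Shell; origin on the axis at the skirt edge; z up. Inside, the inner closure is locked on the bottle; a shell pressed with 12 to 16 N (never over 20) turns it, at 0.1 to 0.4 N m. It mostly lands on a tooth, blocks high and sinks in as it turns. Anticlockwise opens: free 35 to 45 degrees on (the torque falls), end stop at 65, after up to 30 of lost motion. Until free, pulling up lifts the bottle.
- tray: Fixed steel tray, 112 mm (x) by 124 mm (y) inside, floor 2 mm thick, rim 8 mm high. Origin: centre of its underside; z up.
- sample_cup_mid (a point): Bystander: white sample cup with yellow lid, 58 mm wide, 70 mm high; this point is half-way up on the axis.
- stain_bottle_mid (a point): Bystander: white dropper bottle with purple nozzle, 36 mm wide, 98 mm high; point on the axis 34 mm up.
- marker_mid (a point): Bystander: blue and white marker pen, 135 mm long along its y, 17 mm thick; this point is its middle.
- bench_timer_mid (a point): Bystander: small white bench timer, 66 x 66 x 18 mm; this point is its middle, 8 mm up.

How it is judged:
By the outcome, as a careful person would: the job done as asked, in the order asked, and still so for the second after the job is handed in, with the robot touching nothing.
It also fails if it takes over 64 s, if anything falls off the work surface, if the arm or the gripper's body presses on something with over 40 N, if the wrist force passes 120 N, or if a joint passes its speed limit or range.

### The arm

A 6-joint arm with a two-finger parallel gripper is mounted at the origin on a cart in front of the work surface, level with it; the furniture and walls round the work are solid. World frame = base frame: x ahead of the robot, y to its left, z up, the work surface at z = 0. Lengths are in mm, angles in rad, forces in N, time in s.
With the tool pointing down it reaches from about 350 to 875 mm from the base axis. Payload 4.2 kg.
Tool frame: the origin (TCP) lies between the finger pads; the fingertips stand 17 mm ahead of it and the grasp point (between the pads) lies 2 mm behind it (r.tips_ahead is the distance from the TCP to the fingertips, in mm); z points along the fingers, y is the line along which they close (so a half turn about z gives the same grasp; the last joint's range is limited). The gripper opens to 85 mm and grips with 20 to 120 N. Pads are 22 mm wide; open, the fingers measure 114 mm over their backs; the gripper's body (76 mm by 85 mm) begins 54 mm behind the grasp point. The pads swing forward as they close: fully open they stand 13 mm farther back than shut.
Start: joints at [1.585, 0.385, 0.008, 0, -1.194, -0.259], TCP at [151.445, 606.353, 248.312] pointing down, gripper open.
Joint ranges: [-3.14, 3.14], [-1.21, 2.06], [-1.07, 1.41], [-3.16, 2.05], [-2.99, -0.16], [-3.1, 3.1]. Speed limits (rad/s): [2.79, 2.79, 3.14, 3.14, 3.14, 3.14].

### API

Orientations are given as [roll, pitch, yaw] about the fixed x, y, z axes, in that order (R = Rz(yaw) Ry(pitch) Rx(roll)).
In Python, from rig import r gives the robot as it stands.
- The arm moves only by the tool send_rows, never from a script. Its argument "moves" is a list that holds one entry, the list of rows, each a list of 5 numbers: the shift along the tool's x, y, z in mm, then the turn about the tool's z in rad, then the gripper command: -1 is shut, 1 is fully open, values between are in proportion. In form: [[[x, y, z, twist, claw], ...]]. A call has 1 to 12 rows; each row shifts and turns the commanded pose from where the row before left it, along the tool's axes as they then stand; what a row does not reach is not made up. A row lasts 1/8 s, in which the tool goes at most 62.5 mm and 10.7 degrees, less where a joint would pass 70% of its speed; a pose out of reach is approached as far as the arm can. A call with a gripper value outside its range is refused whole. The fingers move at their own pace and stop on an object; the grip force is fixed at half the most. Time passes only in rows, so rows that do not move let the fingers close. It gives the time, the measured TCP pose, the force, the opening and the grip force at its end, in the units of the state.
- r.observe(): the state, without advancing time (a new reading comes with each control period).
- r.grab_frame(name): name is "scene" or "side" or "wrist"; returns the picture (420x560x3 uint8, blue, green, red); there is no depth.
- r.camera_params(name): a dict with "intrinsics" (3x3 intrinsics, pixels), "camera_from_world" (4x4, takes a point from world to camera coordinates). Camera axes: x right, y up, looking along -z (the intrinsics and any distortion apply to the point x, -y, -z); pixel columns grow to the right and rows downward; lengths in mm; the calibration is good to about 2 mm. A picture is of the moment at which its call begins: read the wrist's pose just before it. camera_params takes no time and is no camera call; for the wrist camera it gives the pose at the moment of the call.
- r.sign_off(): hands the job in; it is judged then, once.
The state is a dict: "clock": time; "q": joint angles; "joint_vel": joint speeds; "joint_torque": joint torques, N m; "ee_pos": TCP position; "tcp_rot": TCP orientation; "force": force on the tool from outside, world axes, zero at the start; "wrist_torque": the same for the moment, N m; "opening": opening from 0.0 (shut) to 1.0 (fully open); "gripper_force": force on a finger pad.
Only numpy, scipy, OpenCV 4.12 (cv2) and the standard library are available. Lean on these libraries where they do the work, as an engineer would, in place of code of your own. Each camera call takes 0.05 s, during which the arm holds its last target. There are 200 camera calls.

## Working session

There is one attempt and no reset: what is moved stays moved. The work goes in short steps, Python scripts to look and compute and a tool call to move; the robot and the scene stay as the last step left them, time stands still between calls to the robot, and variables do not carry over. Pictures are saved under pics/ and viewed, at most 10 in all, crops included, and the job is handed in when it is done.

Besides the shell and the picture viewer there is one more tool, called after ">>>" as name(argument=value, ...) on one line, values as JSON. send_rows: Moves the arm, as the interface text tells. Its arguments: {"type":"object","properties":{"moves":{"type":"array","items":{"type":"array","items":{"type":"array","items":{"type":"number"}}}}},"required":["moves"]}

```bash
ls; mkdir -p pics
python3 - <<'E'
from rig import r
import cv2,numpy as np
print(r.observe()); print(r.tips_ahead)
a=r.grab_frame("scene");b=r.grab_frame("side");c=r.grab_frame("wrist")
for n,i in zip(("scene","side","wrist"),(a,b,c)):
    cv2.imwrite(f"pics/{n}0.png",i)
    p=r.camera_params(n);print(n,{k:np.round(v,3).tolist() if not isinstance(v,str) else v for k,v in p.items()})
E
```

```text
pics
{'clock': 0.0, 'q': array([ 1.58461788e+00,  3.85578575e-01,  6.60726500e-03, -5.07846227e-04,
       -1.19403365e+00, -2.58583402e-01]), 'joint_vel': array([ 0.00128704,  0.00065861,  0.00076483, -0.00095697,  0.00051594,
       -0.00138937]), 'joint_torque': array([-6.47007892e-05, -3.92288375e+01,  1.88399649e+01,  4.18636143e+00,
       -4.68625833e-03, -2.36393305e-06]), 'ee_pos': array([151.30867446, 605.82685829, 247.19969841]), 'tcp_rot': array([ 3.13933676e+00, -1.08657253e-04, -2.44949087e-01]), 'force': array([0.01901229, 0.13675997, 0.43045866]), 'wrist_torque': array([ 0.02276837,  0.0017474 , -0.02443393]), 'gripper_force': 0.0, 'opening': 0.9999550606112936}
17.0
scene {'intrinsics': [[442.948, 0.0, 280.656], [0.0, 442.948, 207.333], [0.0, 0.0, 1.0]], 'camera_from_world': [[-0.758, -0.653, 0.003, 289.019], [0.412, -0.475, 0.778, -416.817], [-0.506, 0.591, 0.628, -557.617], [0.0, 0.0, 0.0, 1.0]]}
side {'intrinsics': [[523.817, 0.0, 281.554], [0.0, 523.817, 212.946], [0.0, 0.0, 1.0]], 'camera_from_world': [[-0.96, -0.278, 0.022, 463.53], [0.16, -0.483, 0.861, -294.563], [-0.229, 0.83, 0.509, -1005.496], [0.0, 0.0, 0.0, 1.0]]}
wrist {'intrinsics': [[337.463, 0.0, 284.482], [0.0, 337.463, 209.809], [0.0, 0.0, 1.0]], 'camera_from_world': [[-0.242, -0.97, 0.001, 623.998], [0.93, -0.233, -0.283, 37.533], [0.275, -0.067, 0.959, -378.372], [0.0, 0.0, 0.0, 1.0]]}
```

View pics/scene0.png

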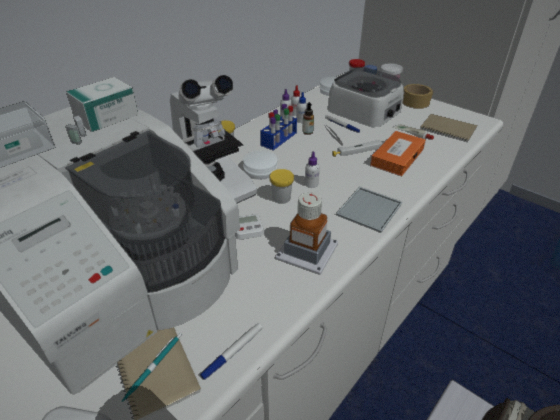

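View pics/side0.png

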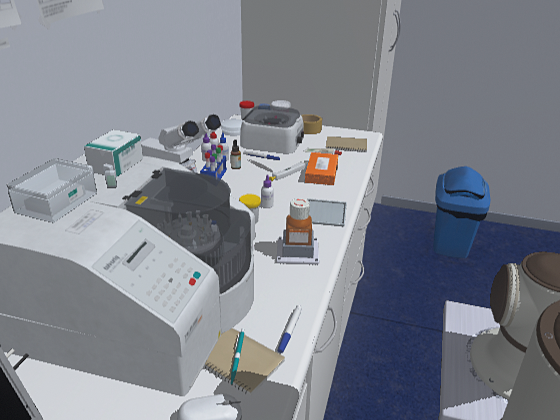

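The scene view shows the cap at about (310,205), the holder at (307,250) and the tray at (369,208). The side view has the cap at (299,209) and the tray at (327,211). The analyser is to the left.

```bash
cat > h.py <<'E'
from rig import r
import numpy as np, cv2
def cam(n):
    p=r.camera_params(n); return np.array(p["intrinsics"]),np.array(p["camera_from_world"])
def ray(c,uv):
    K,T=c; d=np.linalg.inv(K)@np.array([uv[0],uv[1],1.]); d=np.array([d[0],-d[1],-d[2]])
    R=T[:3,:3]; return -R.T@T[:3,3], R.T@d/np.linalg.norm(d)
def onz(c,uv,z):
    o,d=ray(c,uv); return o+d*(z-o[2])/d[2]
def tri(c1,u1,c2,u2):
    o,d=ray(c1,u1);p,e=ray(c2,u2)
    s=np.linalg.lstsq(np.c_[d,-e],p-o,rcond=None)[0]
    a=o+d*s[0];b=p+e*s[1];return (a+b)/2,np.linalg.norm(a-b)
def proj(c,P):
    K,T=c;x=T[:3,:3]@P+T[:3,3];x=K@np.array([x[0],-x[1],-x[2]]);return x[:2]/x[2]
E
python3 - <<'E'
from h import *
a=cv2.imread("pics/scene0.png");b=cv2.imread("pics/side0.png")
A=cv2.resize(a[180:280,265:405],None,fx=4,fy=4,interpolation=cv2.INTER_CUBIC)[:, :400+160]
B=cv2.resize(b[190:270,265:355],None,fx=4,fy=4,interpolation=cv2.INTER_CUBIC)
M=np.zeros((600,800,3),np.uint8)
A=cv2.resize(a[185:275,270:405],None,fx=3.3,fy=3.3,interpolation=cv2.INTER_CUBIC)
B=cv2.resize(b[185:275,260:350],None,fx=3.3,fy=3.3,interpolation=cv2.INTER_CUBIC)
M[:A.shape[0],:A.shape[1]]=A; M[:B.shape[0],470:470+B.shape[1]]=B
w=cv2.imread("pics/wrist0.png");w=cv2.resize(w,(400,300));M[300:,:400]=w
cv2.imwrite("pics/m1.png",M)
S,D=cam("scene"),cam("side")
print(tri(S,(310,199),D,(299,203)))
E
```

```text
(array([ 511.66393018, -238.85273228,  140.51861775]), np.float64(0.24747167575745763))
```

View pics/m1.png

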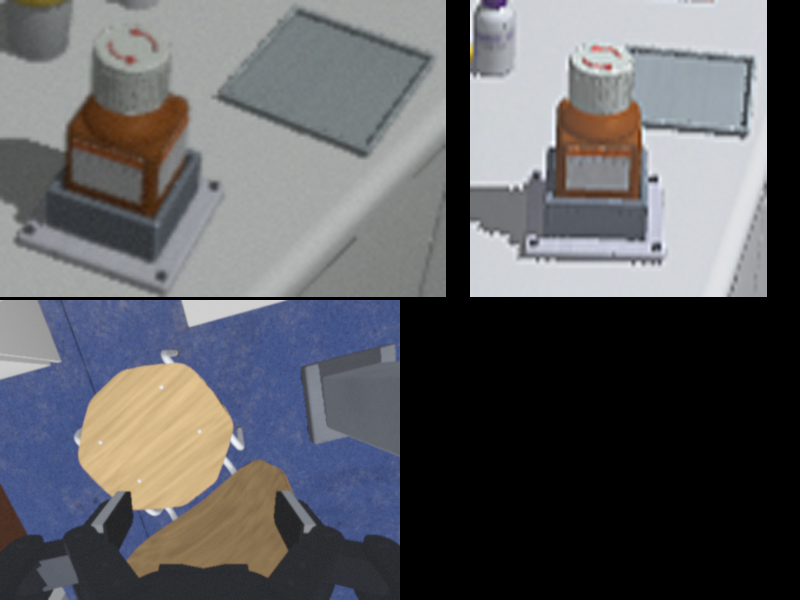

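Run:
```python
from h import *
S,D=cam("scene"),cam("side")
np.set_printoptions(precision=1,suppress=True)
s=lambda x,y:(x/3.3+270-.35,y/3.3+185-.35); d=lambda x,y:((x-470)/3.3+260-.35,y/3.3+185-.35)
print("cap",tri(S,s(133,47),D,d(603,58)),onz(S,s(133,47),145),onz(D,d(603,58),145))
for n,l,c,f,z in (("trayS",[(297,10),(433,58),(367,155),(219,95)],S,s,8),("trayD",[(755,60),(748,135)],D,d,8),
 ("plateS",[(17,238),(163,290),(225,185)],S,s,10),("plateD",[(526,252),(664,257),(657,180)],D,d,10)):
    P=np.array([onz(c,f(*p),z) for p in l]);print(n,P[:,:2].tolist() if 0 else P[:,:2].round(1).tolist(),P.mean(0))
# bystanders and pocket rim
print("stain top",onz(S,s(138,5),0),onz(S,(313,185),0)); print("cup",onz(S,(281,200),0))
```

```text
cap (array([ 508.1, -233.7,  145.9]), np.float64(0.616800197884736)) [ 508.4 -234.2  145. ] [ 508.7 -235.7  145. ]
trayS [[545.4, -497.0], [437.1, -512.1], [418.5, -387.3], [531.5, -373.8]] [ 483.1 -442.6    8. ]
trayD [[435.5, -512.0], [418.9, -386.0]] [ 427.2 -449.     8. ]
plateS [[544.9, -171.0], [448.0, -196.0], [473.3, -297.8]] [ 488.7 -221.6   10. ]
plateD [[544.8, -171.0], [446.9, -196.1], [474.6, -294.4]] [ 488.8 -220.5   10. ]
stain top [ 648. -431.    0.] [ 648.1 -437.7    0. ]
cup [ 669.5 -335.8    0. ]
```

>>> send_rows(moves=[[[0,0,-15,0,1],[36,48,0,0,1],[36,48,0,0,1],[36,48,0,0,1],[36,48,0,0,1],[36,48,0,0,1],[36,48,0,0,1],[0,0,0,0,1],[0,0,0,0,1]]])

```text
clock: 1.27
ee_pos: [291.6, 275.1, 264.4]
tcp_rot: [-3.139, -0.001, -0.245]
force: [-0.4, 0.1, -0.6]
opening: 1.002
gripper_force: 0.0
```

>>> send_rows(moves=[[[39,45.5,0,0,1],[39,45.5,0,0,1],[39,45.5,0,0,1],[39,45.5,0,0,1],[29.4,43.3,0,0,1],[29.4,43.3,0,0,1],[29.4,43.3,0,0,1],[29.4,43.3,0,0,1],[29.4,43.3,0,0,1],[29.4,43.3,0,0,1],[0,0,0,0,1]]])

```text
clock: 2.65
ee_pos: [508.7, -236.3, 262.0]
tcp_rot: [3.141, 0.001, -0.247]
force: [-0.3, 0.4, -0.2]
opening: 0.999
gripper_force: 0.0
```

>>> send_rows(moves=[[[0,0,0,0.18,1],[0,0,0,0.18,1],[0,0,0,0.18,1],[0,0,0,0.18,1],[0,0,0,0.18,1],[0,0,0,0.18,1],[0,0,0,0.18,1],[0,0,0,0.18,1],[0,0,0,0.18,1],[0,0,0,0.18,1],[0,0,0,0,1]]])

```text
clock: 4.03
ee_pos: [507.4, -233.1, 263.3]
tcp_rot: [-3.142, 0.0, -2.04]
force: [0.4, -0.3, 0.6]
opening: 1.002
gripper_force: 0.0
```

Run:
```python
from h import *
o=r.observe();print({k:np.round(o[k],3) for k in ("clock","q","ee_pos","tcp_rot","force")})
c=cam("wrist");w=r.grab_frame("wrist");cv2.imwrite("pics/w1.png",w)
P=np.array([508.5,-235,145]);print(proj(c,P),[proj(c,P+24*np.array([np.cos(a),np.sin(a),0])).round(0) for a in (0,1.57,3.14,4.71)], proj(c,np.array([483,-442.6,2])))
```

```text
{'clock': np.float64(4.025), 'q': array([-0.141,  0.261, -0.134, -0.   , -1.176, -0.329]), 'ee_pos': array([ 507.436, -233.139,  263.349]), 'tcp_rot': array([-3.142,  0.   , -2.04 ]), 'force': array([ 0.399, -0.348,  0.64 ])}
[280.99181485 208.95238437] [array([253., 223.]), array([295., 236.]), array([310., 195.]), array([266., 181.])] [210.27278254 -21.95140346]
```

View pics/w1.png

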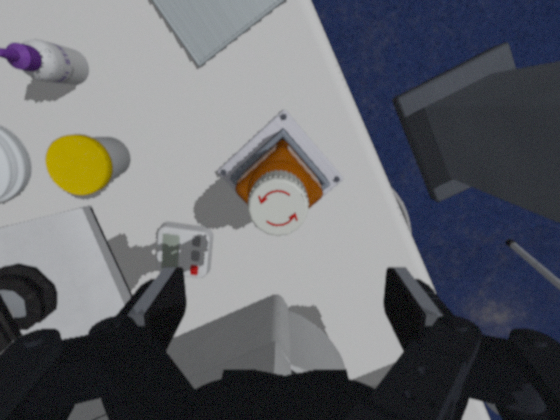

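The wrist view shows the cap top centred near (278,205), with red arrows, the bottle in its holder, the tray at the top, the yellow cup at (80,165), the stain bottle at (45,60) and the timer at (185,247). The fingers are clear.

Run:
```python
from h import *
c=cam("wrist");w=cv2.imread("pics/w1.png");hsv=cv2.cvtColor(w,cv2.COLOR_BGR2HSV)
roi=w[160:250,235:325]; g=cv2.GaussianBlur(cv2.cvtColor(roi,cv2.COLOR_BGR2GRAY),(0,0),1)
for t in (150,165,180,195,205):
    m=(g>t).astype(np.uint8)*255
    cs=[k for k in cv2.findContours(m,cv2.RETR_EXTERNAL,cv2.CHAIN_APPROX_NONE)[0] if cv2.contourArea(k)>300]
    for k in cs:
        (x,y),R=cv2.minEnclosingCircle(k);print(t,round(x+235,1),round(y+160,1),round(R,1),cv2.contourArea(k))
red=((hsv[...,1]>110)&((hsv[...,0]<8)|(hsv[...,0]>172))); red[:165]=0;red[245:]=0;red[:,:245]=0;red[:,315:]=0
ys,xs=np.nonzero(red);print("red",xs.min(),xs.max(),ys.min(),ys.max(),xs.mean(),ys.mean(),onz(c,(xs.mean(),ys.mean()),145))
cv2.imwrite("pics/w1c.png",cv2.resize(roi,None,fx=6,fy=6,interpolation=cv2.INTER_CUBIC))
print(r.observe()["ee_pos"])
```

```text
150 279.5 222.0 52.1 4760.5
165 279.5 223.0 51.5 4526.0
red 259 296 192 224 276.64150943396226 207.22641509433961 [ 510.67387141 -237.90554461  145.        ]
[ 507.30245999 -233.37345824  263.32409155]
```

View pics/w1c.png

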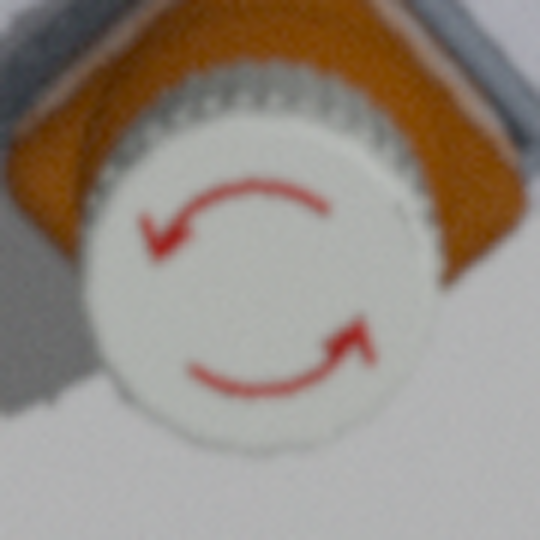

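Three views agree on the cap axis at about (508.7, -235.8), top at 145 mm. I'll descend and grip.

>>> send_rows(moves=[[[1.5,-2.3,40,0,1],[0,0,40,0,1],[0,0,30,0,1],[0,0,19,0,1],[0,0,0,0,1],[0,0,0,0,1]]])

```text
clock: 4.82
ee_pos: [508.9, -236.9, 135.2]
tcp_rot: [-3.14, 0.0, -2.043]
force: [0.4, 0.1, 0.1]
opening: 1.001
gripper_force: 0.0
```

>>> send_rows(moves=[[[0,0,0,0,0.4],[0,0,0,0,0.4],[0,0,0,0,0.25],[0,0,0,0,0.2],[0,0,0,0,0.15],[0,0,0,0,0.1],[0,0,0,0,0.05],[0,0,0,0,0]]])

```text
clock: 5.82
ee_pos: [509.1, -237.3, 135.0]
tcp_rot: [-3.139, 0.0, -2.044]
force: [2.7, -1.6, 2.6]
opening: 0.514
gripper_force: 54.7
```

>>> send_rows(moves=[[[0,-0.5,0,0,-1],[0,0,0,0,-1],[0,0,1,0,-1],[0,0,0,0,-1]]])

```text
clock: 6.32
ee_pos: [509.4, -237.5, 134.2]
tcp_rot: [-3.139, 0.0, -2.044]
force: [3.1, -1.8, 6.1]
opening: 0.515
gripper_force: 62.8
```

>>> send_rows(moves=[[[0,0,1,0,-1],[0,0,0,0,-1]]])

```text
clock: 6.58
ee_pos: [509.8, -237.7, 133.8]
tcp_rot: [-3.138, 0.0, -2.044]
force: [3.2, -2.2, 7.9]
opening: 0.506
gripper_force: 63.1
```

>>> send_rows(moves=[[[0,0,1,0,-1],[0,0,1,0,-1],[0,0,0,0,-1]]])

```text
clock: 6.95
ee_pos: [510.3, -237.9, 133.0]
tcp_rot: [-3.136, 0.0, -2.044]
force: [2.6, -1.4, 12.3]
opening: 0.513
gripper_force: 63.6
```

```bash
python3 -c "
from h import *
o=r.observe();print({k:np.round(o[k],2) for k in ('ee_pos','tcp_rot','force','wrist_torque','gripper_force','q')})"
```

```text
{'ee_pos': array([ 510.32, -237.94,  133.01]), 'tcp_rot': array([-3.14,  0.  , -2.04]), 'force': array([ 2.6 , -1.37, 12.27]), 'wrist_torque': array([-0.33, -0.64, -0.12]), 'gripper_force': np.float64(63.59), 'q': array([-0.15,  0.39, -0.31,  0.  , -0.87, -0.33])}
```

>>> send_rows(moves=[[[0,0,0.5,-0.03,-1],[0,0,0,-0.04,-1],[0,0,0,-0.04,-1],[0,0,0,-0.04,-1]]])

```text
clock: 7.45
ee_pos: [510.4, -237.9, 132.9]
tcp_rot: [-3.136, -0.0, -1.893]
force: [2.0, -0.8, 14.7]
opening: 0.509
gripper_force: 63.7
```

```bash
cat > s.py <<'E'
from h import *
o=r.observe();print({k:np.round(o[k],2).tolist() for k in ('clock','ee_pos','tcp_rot','force','wrist_torque','gripper_force')}, o['q'][5].round(2))
E
python3 s.py
```

```text
{'clock': 7.45, 'ee_pos': [510.43, -237.87, 132.94], 'tcp_rot': [-3.14, -0.0, -1.89], 'force': [1.96, -0.81, 14.69], 'wrist_torque': [-0.03, -0.54, -0.4], 'gripper_force': 63.73} -0.18
```

>>> send_rows(moves=[[[0,0,0,-0.05,-1],[0,0,0,-0.05,-1],[0,0,0,-0.05,-1]]])

```text
clock: 7.82
ee_pos: [510.5, -237.9, 133.0]
tcp_rot: [-3.136, -0.001, -1.743]
force: [2.2, -0.6, 13.6]
opening: 0.515
gripper_force: 63.7
```

```bash
python3 s.py
```

```text
{'clock': 7.82, 'ee_pos': [510.47, -237.94, 132.99], 'tcp_rot': [-3.14, -0.0, -1.74], 'force': [2.21, -0.64, 13.62], 'wrist_torque': [-0.11, -0.52, -0.23], 'gripper_force': 63.72} -0.03
```

>>> send_rows(moves=[[[0,0,0,-0.05,-1],[0,0,0,-0.05,-1],[0,0,0,-0.05,-1]]])

```text
clock: 8.2
ee_pos: [510.5, -237.9, 132.9]
tcp_rot: [-3.136, -0.002, -1.592]
force: [1.5, 0.1, 14.7]
opening: 0.515
gripper_force: 63.7
```

```bash
python3 s.py
```

```text
{'clock': 8.2, 'ee_pos': [510.47, -237.91, 132.94], 'tcp_rot': [-3.14, -0.0, -1.59], 'force': [1.47, 0.12, 14.67], 'wrist_torque': [-0.11, -0.51, -0.16], 'gripper_force': 63.72} 0.12
```

>>> send_rows(moves=[[[0,0,0,-0.05,-1],[0,0,0,-0.05,-1],[0,0,0,-0.05,-1]]])

```text
clock: 8.57
ee_pos: [510.3, -237.9, 132.9]
tcp_rot: [-3.137, -0.003, -1.442]
force: [0.9, -0.1, 14.9]
opening: 0.514
gripper_force: 63.8
```

```bash
python3 s.py
```

```text
{'clock': 8.57, 'ee_pos': [510.26, -237.85, 132.89], 'tcp_rot': [-3.14, -0.0, -1.44], 'force': [0.91, -0.15, 14.87], 'wrist_torque': [0.01, -0.41, -0.14], 'gripper_force': 63.76} 0.28
```

>>> send_rows(moves=[[[0,0,0,-0.05,-1],[0,0,0,-0.05,-1],[0,0,0,-0.05,-1]]])

```text
clock: 8.95
ee_pos: [510.0, -237.7, 132.7]
tcp_rot: [-3.138, -0.003, -1.292]
force: [1.8, -1.1, 12.0]
opening: 0.512
gripper_force: 63.6
```

```bash
python3 s.py
```

```text
{'clock': 8.95, 'ee_pos': [509.98, -237.72, 132.65], 'tcp_rot': [-3.14, -0.0, -1.29], 'force': [1.75, -1.09, 12.04], 'wrist_torque': [-0.03, -0.4, -0.05], 'gripper_force': 63.57} 0.43
```

>>> send_rows(moves=[[[0,0,0.6,0,-1],[0,0,0,-0.04,-1],[0,0,0,-0.04,-1]]])

```text
clock: 9.32
ee_pos: [509.7, -237.7, 131.7]
tcp_rot: [-3.139, -0.003, -1.212]
force: [1.2, -0.6, 12.5]
opening: 0.511
gripper_force: 63.5
```

```bash
python3 s.py
```

```text
{'clock': 9.32, 'ee_pos': [509.73, -237.69, 131.73], 'tcp_rot': [-3.14, -0.0, -1.21], 'force': [1.2, -0.64, 12.48], 'wrist_torque': [-0.16, -0.34, -0.11], 'gripper_force': 63.53} 0.5
```

>>> send_rows(moves=[[[0,0,0,-0.04,-1],[0,0,0,-0.04,-1],[0,0,0,-0.04,-1]]])

```text
clock: 9.7
ee_pos: [509.7, -238.0, 131.8]
tcp_rot: [-3.14, -0.004, -1.093]
force: [1.5, -1.3, 13.0]
opening: 0.513
gripper_force: 63.5
```

```bash
python3 s.py
```

```text
{'clock': 9.7, 'ee_pos': [509.68, -237.98, 131.78], 'tcp_rot': [-3.14, -0.0, -1.09], 'force': [1.51, -1.26, 12.99], 'wrist_torque': [-0.56, -0.32, -0.11], 'gripper_force': 63.47} 0.62
```

>>> send_rows(moves=[[[0,0,0.4,-0.04,-1],[0,0,0,-0.04,-1],[0,0,0,-0.04,-1]]])

```text
clock: 10.07
ee_pos: [510.5, -237.9, 131.7]
tcp_rot: [-3.138, -0.005, -0.973]
force: [1.8, 0.5, 12.6]
opening: 0.51
gripper_force: 63.6
```

```bash
python3 s.py
```

```text
{'clock': 10.07, 'ee_pos': [510.48, -237.91, 131.73], 'tcp_rot': [-3.14, -0.0, -0.97], 'force': [1.82, 0.47, 12.63], 'wrist_torque': [-0.09, -0.81, -0.15], 'gripper_force': 63.58} 0.74
```

>>> send_rows(moves=[[[0,0,0,-0.04,-1],[0,0,0,-0.04,-1],[0,0,0,-0.04,-1]]])

```text
clock: 10.45
ee_pos: [511.7, -237.7, 131.9]
tcp_rot: [-3.137, -0.007, -0.853]
force: [5.1, -0.2, 11.8]
opening: 0.51
gripper_force: 63.4
```

```bash
python3 s.py
```

```text
{'clock': 10.45, 'ee_pos': [511.68, -237.68, 131.86], 'tcp_rot': [-3.14, -0.01, -0.85], 'force': [5.06, -0.17, 11.82], 'wrist_torque': [0.08, -1.32, -0.31], 'gripper_force': 63.44} 0.86
```

>>> send_rows(moves=[[[0.8,-0.9,0.5,0,-1],[0,0,0,0,-1]]])

```text
clock: 10.7
ee_pos: [512.0, -237.7, 131.6]
tcp_rot: [-3.138, -0.006, -0.854]
force: [2.6, 1.3, 15.2]
opening: 0.511
gripper_force: 63.9
```

```bash
python3 s.py
```

```text
{'clock': 10.7, 'ee_pos': [511.97, -237.67, 131.6], 'tcp_rot': [-3.14, -0.01, -0.85], 'force': [2.57, 1.32, 15.16], 'wrist_torque': [0.24, -0.63, -0.23], 'gripper_force': 63.89} 0.86
```

>>> send_rows(moves=[[[0,0,0,-0.04,-1],[0,0,0,-0.04,-1],[0,0,0,-0.04,-1]]])

```text
clock: 11.08
ee_pos: [512.4, -237.7, 131.6]
tcp_rot: [-3.138, -0.007, -0.735]
force: [4.6, -0.7, 13.4]
opening: 0.509
gripper_force: 63.7
```

```bash
python3 s.py
```

```text
{'clock': 11.08, 'ee_pos': [512.37, -237.74, 131.64], 'tcp_rot': [-3.14, -0.01, -0.74], 'force': [4.64, -0.7, 13.43], 'wrist_torque': [-0.06, -1.0, -0.89], 'gripper_force': 63.69} 0.98
```

>>> send_rows(moves=[[[0.4,-0.4,0,0,-1]]])

```text
clock: 11.2
ee_pos: [512.4, -237.8, 131.6]
tcp_rot: [-3.139, -0.006, -0.736]
force: [2.1, 0.5, 15.5]
opening: 0.509
gripper_force: 63.9
```

```bash
python3 s.py
```

```text
{'clock': 11.2, 'ee_pos': [512.42, -237.76, 131.62], 'tcp_rot': [-3.14, -0.01, -0.74], 'force': [2.09, 0.45, 15.48], 'wrist_torque': [0.07, -0.43, -0.7], 'gripper_force': 63.86} 0.98
```

>>> send_rows(moves=[[[0,0,0,0.04,-1]]])

```text
clock: 11.32
ee_pos: [512.4, -237.8, 131.6]
tcp_rot: [-3.139, -0.006, -0.776]
force: [3.2, -0.7, 15.5]
opening: 0.511
gripper_force: 63.8
```

```bash
python3 s.py
```

```text
{'clock': 11.32, 'ee_pos': [512.39, -237.81, 131.65], 'tcp_rot': [-3.14, -0.01, -0.78], 'force': [3.24, -0.67, 15.51], 'wrist_torque': [0.0, -0.53, -0.31], 'gripper_force': 63.81} 0.94
```

Torque dropped at about 43° and hit a hard stop near 75°, which fits "free" followed by the end stop. I'll test this by unloading gently and watching for a pull from the bottle's weight.

>>> send_rows(moves=[[[0,0,-1,0.02,-1],[0,0,-1,0,-1],[0,0,-1,0,-1],[0,0,0,0,-1]]])

```text
clock: 11.82
ee_pos: [512.0, -237.6, 132.4]
tcp_rot: [-3.139, -0.004, -0.796]
force: [4.9, -2.6, 5.7]
opening: 0.507
gripper_force: 62.6
```

>>> send_rows(moves=[[[0,0,-1,0,-1],[0,0,0,0,-1]]])

```text
clock: 12.08
ee_pos: [512.1, -237.8, 134.4]
tcp_rot: [-3.14, -0.005, -0.794]
force: [2.4, -1.4, 8.9]
opening: 0.512
gripper_force: 63.1
```

```bash
python3 s.py
```

```text
{'clock': 12.08, 'ee_pos': [512.05, -237.78, 134.39], 'tcp_rot': [-3.14, -0.0, -0.79], 'force': [2.4, -1.36, 8.86], 'wrist_torque': [-0.38, -0.89, -0.0], 'gripper_force': 63.13} 0.92
```

>>> send_rows(moves=[[[0,0,-1,0,-1],[0,0,0,0,-1]]])

```text
clock: 12.32
ee_pos: [511.7, -237.7, 134.7]
tcp_rot: [-3.14, -0.004, -0.794]
force: [3.1, -2.0, 6.7]
opening: 0.513
gripper_force: 62.8
```

>>> send_rows(moves=[[[0,0,-1,0,-1],[0,0,0,0,-1]]])

```text
clock: 12.58
ee_pos: [511.3, -237.5, 134.9]
tcp_rot: [-3.14, -0.003, -0.794]
force: [4.3, -2.4, 4.2]
opening: 0.509
gripper_force: 62.6
```

>>> send_rows(moves=[[[0,0,-0.8,0,-1],[0,0,0,0,-1]]])

```text
clock: 12.82
ee_pos: [510.8, -237.3, 135.3]
tcp_rot: [-3.141, -0.001, -0.795]
force: [4.1, -1.9, 3.4]
opening: 0.509
gripper_force: 62.5
```

>>> send_rows(moves=[[[0.8,0,-0.5,0,-1],[0,0,-0.5,0,-1],[0,0,0,0,-1]]])

```text
clock: 13.2
ee_pos: [510.0, -237.5, 135.6]
tcp_rot: [3.141, 0.002, -0.795]
force: [2.9, -0.5, 1.3]
opening: 0.511
gripper_force: 62.3
```

>>> send_rows(moves=[[[0.4,0,-0.5,0,-1],[0,0,0,0,-1]]])

```text
clock: 13.45
ee_pos: [510.0, -237.7, 135.9]
tcp_rot: [3.14, 0.002, -0.795]
force: [1.2, -0.5, -0.2]
opening: 0.509
gripper_force: 62.1
```

>>> send_rows(moves=[[[0,0,-0.5,0,-1],[0,0,0,0,-1]]])

```text
clock: 13.7
ee_pos: [510.1, -237.8, 136.5]
tcp_rot: [3.141, 0.002, -0.795]
force: [1.2, 0.2, -1.1]
opening: 0.506
gripper_force: 61.9
```

>>> send_rows(moves=[[[0,0,-0.5,0,-1],[0,0,0,0,-1]]])

```text
clock: 13.95
ee_pos: [510.6, -237.9, 137.4]
tcp_rot: [3.141, 0.001, -0.795]
force: [0.9, 1.1, -1.8]
opening: 0.511
gripper_force: 61.9
```

>>> send_rows(moves=[[[0,0,-0.5,0,-1],[0,0,0,0,-1]]])

```text
clock: 14.2
ee_pos: [510.9, -238.0, 138.1]
tcp_rot: [3.142, 0.0, -0.795]
force: [0.1, 0.6, -1.2]
opening: 0.512
gripper_force: 61.9
```

>>> send_rows(moves=[[[0,0,-1,0,-1],[0,0,-1,0,-1],[0,0,-1,0,-1],[0,0,0,0,-1]]])

```text
clock: 14.7
ee_pos: [510.9, -238.1, 141.3]
tcp_rot: [3.141, 0.0, -0.795]
force: [0.6, -0.2, -1.3]
opening: 0.511
gripper_force: 61.9
```

```bash
python3 s.py
python3 - <<'E'
from h import *
b=r.grab_frame("side");a=r.grab_frame("scene")
M=np.hstack([cv2.resize(i,None,fx=4,fy=4,interpolation=cv2.INTER_CUBIC) for i in (a[175:275,260:355],b[175:275,255:350])])
cv2.imwrite("pics/m2.png",M)
E
```

```text
{'clock': 14.7, 'ee_pos': [510.94, -238.1, 141.27], 'tcp_rot': [3.14, 0.0, -0.79], 'force': [0.56, -0.2, -1.32], 'wrist_torque': [-0.06, -0.04, 0.0], 'gripper_force': 61.93} 0.92
```

View pics/m2.png

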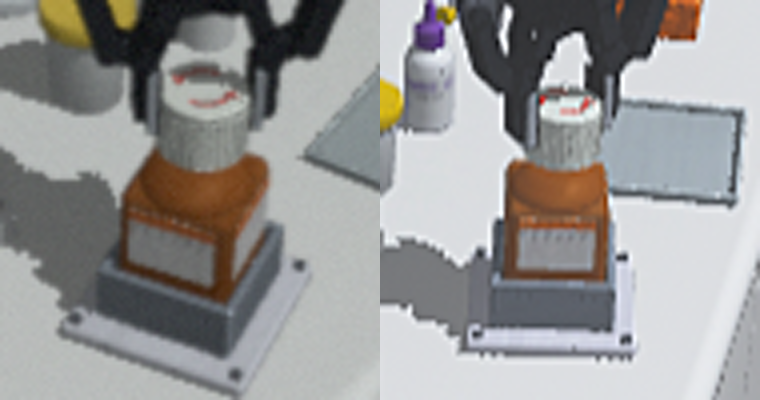

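The bottle is still seated in its holder. The cap has come up about 6 mm between the pads, with only its own weight on the wrist. I'll lift it and carry it to the tray.

>>> send_rows(moves=[[[0,0,-5,0,-1],[0,0,-15,0,-1],[0,0,-20,0,-1],[0,0,-20,0,-1],[31.7,40.9,0,0,-1],[31.7,40.9,0,0,-1],[31.7,40.9,0,0,-1],[31.7,40.9,0,0,-1],[0,0,0,0,-1],[0,0,0,0,-1]]])

```text
clock: 16.05
ee_pos: [482.8, -442.9, 201.6]
tcp_rot: [-3.141, 0.0, -0.795]
force: [0.4, 0.3, -0.9]
opening: 0.516
gripper_force: 62.0
```

>>> send_rows(moves=[[[0,0,40,0,-1],[0,0,40,0,-1],[0,0,30,0,-1],[0,0,20,0,-1],[0,0,10,0,-1],[0,0,0,0,-1],[0,0,0,0,-1]]])

```text
clock: 16.92
ee_pos: [484.0, -443.2, 62.5]
tcp_rot: [-3.141, -0.002, -0.794]
force: [0.8, 0.7, -0.3]
opening: 0.509
gripper_force: 62.0
```

```bash
python3 s.py
python3 - <<'E'
from h import *
b=r.grab_frame("side");a=r.grab_frame("scene")
M=np.hstack([cv2.resize(i,None,fx=3,fy=3,interpolation=cv2.INTER_CUBIC) for i in (a[130:270,290:420],b[130:270,265:395])])
cv2.imwrite("pics/m3.png",M)
E
```

```text
{'clock': 16.92, 'ee_pos': [483.98, -443.23, 62.51], 'tcp_rot': [-3.14, -0.0, -0.79], 'force': [0.79, 0.69, -0.31], 'wrist_torque': [-0.05, -0.09, 0.03], 'gripper_force': 62.04} 1.27
```

View pics/m3.png

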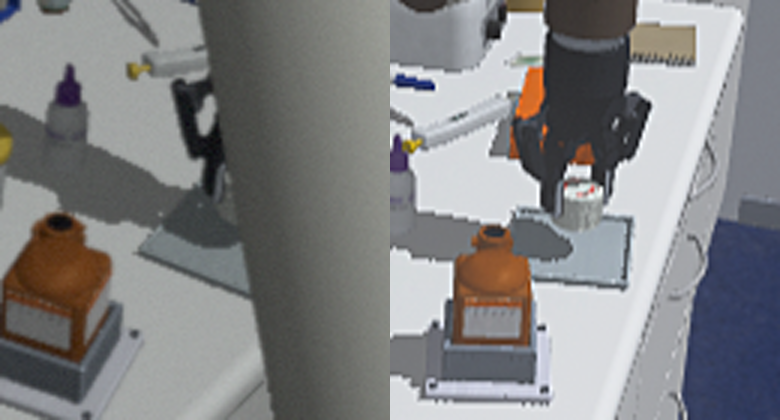

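The bottle is open and seated, and the cap is held over the tray. In the side crop it sits at about (580,205). I'll lower it slowly.

>>> send_rows(moves=[[[0,0,12,0,-1],[0,0,10,0,-1],[0,0,6,0,-1],[0,0,2,0,-1],[0,0,0,0,-1],[0,0,0,0,-1]]])

```text
clock: 17.77
ee_pos: [483.3, -443.3, 31.5]
tcp_rot: [-3.141, -0.001, -0.795]
force: [-0.0, -0.5, -0.4]
opening: 0.51
gripper_force: 62.0
```

>>> send_rows(moves=[[[0,0,1,0,-1],[0,0,1,0,-1],[0,0,1,0,-1],[0,0,0,0,-1]]])

```text
clock: 18.27
ee_pos: [483.1, -443.1, 28.1]
tcp_rot: [3.142, 0.0, -0.795]
force: [0.1, 0.4, -1.2]
opening: 0.512
gripper_force: 62.1
```

>>> send_rows(moves=[[[0,0,0.7,0,-1],[0,0,0.7,0,-1],[0,0,0,0,-1]]])

```text
clock: 18.65
ee_pos: [483.1, -443.2, 27.9]
tcp_rot: [3.141, -0.0, -0.794]
force: [-1.5, 2.5, 6.3]
opening: 0.509
gripper_force: 62.9
```

>>> send_rows(moves=[[[0,0,-0.7,0,-1],[0,0,0,0,-1]]])

```text
clock: 18.9
ee_pos: [483.1, -443.2, 27.9]
tcp_rot: [3.142, -0.0, -0.795]
force: [-2.2, 2.5, 4.6]
opening: 0.511
gripper_force: 62.6
```

>>> send_rows(moves=[[[0,0,0,0,0.05],[0,0,0,0,0.1],[0,0,0,0,0.15],[0,0,0,0,0.25],[0,0,0,0,0.4],[0,0,0,0,0.5],[0,0,0,0,0.5]]])

```text
clock: 19.77
ee_pos: [483.1, -443.1, 27.4]
tcp_rot: [-3.142, -0.0, -0.795]
force: [0.4, -0.3, 0.4]
opening: 0.751
gripper_force: 0.0
```

>>> send_rows(moves=[[[0,0,-4,0,0.5],[0,0,-10,0,0.5],[0,0,-20,0,0.5],[0,0,-30,0,0.5],[0,0,-40,0,0.5],[0,0,-40,0,0.5],[0,0,0,0,0.5],[0,0,0,0,0.5]]])

```text
clock: 20.78
ee_pos: [482.8, -442.8, 171.7]
tcp_rot: [-3.141, -0.0, -0.795]
force: [0.1, 0.3, 0.3]
opening: 0.749
gripper_force: 0.0
```

```bash
python3 s.py
python3 - <<'E'
from h import *
b=r.grab_frame("side");w=r.grab_frame("wrist")
B=cv2.resize(b[150:270,245:365],None,fx=3,fy=3,interpolation=cv2.INTER_CUBIC)
W=cv2.resize(w,(430,322)); W=cv2.copyMakeBorder(W,0,360-322,0,0,0)
cv2.imwrite("pics/m4.png",np.hstack([B,W]))
E
```

```text
{'clock': 20.78, 'ee_pos': [482.82, -442.81, 171.68], 'tcp_rot': [-3.14, -0.0, -0.8], 'force': [0.09, 0.31, 0.28], 'wrist_torque': [-0.02, 0.03, 0.05], 'gripper_force': 0.0} 1.27
```

View pics/m4.png

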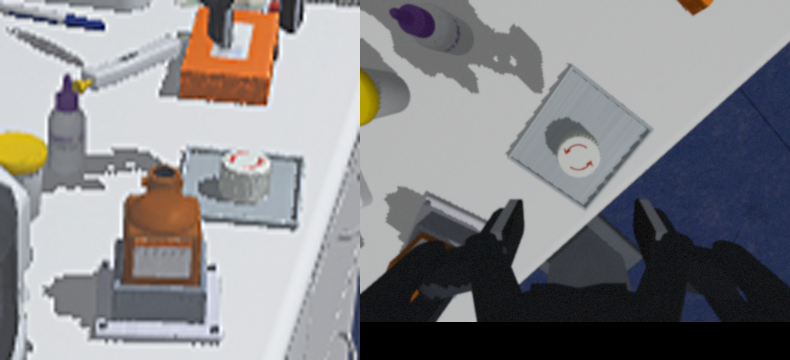

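The cap stands upright inside the tray, at about (578,157) in the right crop. The bottle is open and seated, the bystanders are untouched and the arm is clear.

```bash
python3 -c "
from rig import r
print(r.sign_off())"
```

```text
the job is handed in; nothing more can be done
None
```

The bottle is open and still seated in its holder, the cap stands open side down in the tray, and the job is handed in (about 21 s on the clock; no verdict came back).

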